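# Re-zero a coffee grinder's click dial and set it four clicks coarse

### The arm

A 6-joint arm with a two-finger parallel gripper is mounted at the origin on the work surface. World frame = base frame: x ahead of the robot, y to its left, z up, the work surface at z = 0. Lengths are in mm, angles in rad, forces in N, time in s.
With the tool pointing down it reaches from about 300 to 775 mm from the base axis. Payload 14.6 kg.
Tool frame: the origin (TCP) lies at the very end of the fingers, on their centre line; the grasp point (between the pads) lies 19 mm behind it; z points along the fingers, y is the line along which they close (so a half turn about z gives the same grasp; the last joint's range is limited). The gripper opens to 94 mm and grips with 3 to 60 N. Pads are 16 mm wide; open, the fingers measure 119 mm over their backs; the gripper's body (75 mm by 177 mm) begins 78 mm behind the grasp point.
Start: joints at [1.114, 0.3, 1.521, -0, 1.321, -0.067], TCP at [208.998, 508.733, 205.446] pointing down, gripper open.
Joint ranges: [-3.03, 3.03], [-0.79, 2.21], [0.23, 2.52], [-1.04, 4.18], [0, 3.07], [-2.55, 2.55]. Speed limits (rad/s): [2.22, 2.22, 2.57, 3.14, 3.14, 3.14].

### API

Orientations are given as [roll, pitch, yaw] about the fixed x, y, z axes, in that order (R = Rz(yaw) Ry(pitch) Rx(roll)).
In Python, from cell import manip gives the robot as it stands. The module is installed in compiled form; this text tells all that it offers.
- The arm moves only by the shell command python3 -m inch 'ROWS' [FORCE]. ROWS is JSON, a list of rows, each an object of numbers: "gripper": the opening, from 0 (shut) to 1 (fully open); "dx", "dy", "dz": the shift along the world's x, y, z in m; "wx", "wy", "wz": the turn, a rotation vector about the world's x, y, z in degrees. A call has exactly 5 rows; each row is the pose to reach, as a shift and turn from the pose commanded when the call began; what a row does not reach only later rows make up. A row lasts 1/12 s, in which the tool goes at most 41.7 mm and 7.16 degrees, less where a joint would pass 70% of its speed; a pose out of reach is approached as far as the arm can. A call with a gripper value outside its range is refused whole. The fingers move at their own pace and stop on an object; FORCE is the grip in N (left out, the last holds). Time passes only in rows, so rows that repeat a pose let the fingers close, or fill a call up. It gives the time, the measured TCP pose, the force, the opening and the grip force at its end, in the units of the state.
- manip.read_state(): the state, without advancing time (a new reading comes with each control period).
- manip.camera(name): name is "scene" or "top"; returns the picture (420x560x3 uint8, blue, green, red); there is no depth.
- manip.camera_info(name): a dict with "camera_matrix" (3x3 intrinsics, pixels), "R" (3x3) and "t" (3): a world point X has camera coordinates R X + t. Camera axes: x right, y down, z forward; pixel columns grow to the right and rows downward; lengths in mm; the calibration is good to about 2 mm. A picture is of the moment at which its call begins. camera_info takes no time and is no camera call.
- manip.sign_off(): hands the job in; it is judged then, once.
The state is a dict: "clock": time; "joints": joint angles; "qd": joint speeds; "effort": joint torques, N m; "eef_pos": TCP position; "eef_rot": TCP orientation; "wrist_force": force on the tool from outside, world axes, zero at the start; "moment": the same for the moment, N m; "finger_gap": finger opening in mm; "finger_force": force on a finger pad.
Only numpy, scipy, OpenCV 4.12 (cv2) and the standard library are available. Lean on these libraries where they do the work, as an engineer would, in place of code of your own. Each camera call takes 0.05 s, during which the arm holds its last target. There are 200 camera calls.

### The job

Set the coffee grinder for the new beans: turn the bar dial on its top gently clockwise until it comes up against its stop, without forcing it, then turn it back exactly four clicks and let go. Leave the mug, the jar and the bowl where they are.

Things in the scene. Friction and masses are not known exactly. Their poses are not given: they have to be found in the camera images.
- grinder: Low grey coffee grinder, fixed: 130 mm (x) by 270 mm (y), flat top 110 mm high. Origin on the table under the dial's axis; the body reaches 65 mm to its -y and 205 mm to its +y side of that axis. A clear hopper, 96 mm across, its top 210 mm above the table, stands 145 mm to the +y side of the dial's axis. Any place and yaw near mid-table.
- dial_top (a point): Dial on the grinder: centre of the top of its grip bar, on its vertical axis, 158 mm above the table. The upright black bar is 60 mm long, 14 mm thick, 36 mm high; pinch it across its thickness from above. x axis: along the bar to the end with the pointer nose; y: across the thickness. Neither pointer nor housing shows where the stop is; start: about 5 to 9 clicks from it.
- dial_disc (a point): Centre of the top of the dial's aluminium disc, 122 mm above the table, 68 mm across, turning with the bar (same axes). Clockwise from above goes to the stop. 20 clicks to a turn (18 degrees each). A click needs about 0.11 N m, which drops away past the crest; let go, the dial rests in the nearest click. A second, far stop lies about 11 clicks counter-clockwise of the first.
- burr (a joint): Hidden burr moved by the dial: 0 m at the stop, +0.00002 m per click counter-clockwise; its reading is too coarse to count clicks. The stop is felt as torque that rises without clicking over, at about 4 N m per rad of turning on; over about 0.6 N m forces it. Let go there, the dial springs back and rests in the click at the stop, zero.
- thrust (a joint): Give of the burr's mount, too small to read: 0 m with no torque on the dial, +0.000025 m per N m of clockwise torque, less than 0 counter-clockwise. More than 0.000016 m (about 0.64 N m) is forcing the dial against its stop and harms the burrs.
- mug: White mug, 76 mm across, 85 mm high, handle at its +y; origin under its centre. Bystander.
- jar: Brown glass jar with a metal lid, 72 mm across, 120 mm high; origin under its centre. Bystander.
- bowl: Bowl, 100 mm across, 50 mm high; origin under its centre. Bystander.

How it is judged:
By the outcome, as a careful person would: the job done as asked, in the order asked, and still so for the second after the job is handed in, with the robot touching nothing.
It also fails if it takes over 64 s, if anything falls off the work surface, if the arm or the gripper's body presses on something with over 40 N, if the wrist force passes 120 N, or if a joint passes its speed limit or range.

## Working session

There is one attempt and no reset: what is moved stays moved. The work goes in short steps, Python scripts to look and compute and a shell command to move; the robot and the scene stay as the last step left them, time stands still between calls to the robot, and variables do not carry over. Pictures are saved under pics/ and viewed, at most 10 in all, crops included, and the job is handed in when it is done.

```bash
mkdir -p pics; python3 - <<'E'
from cell import manip
import cv2
for n in("top","scene"):
    cv2.imwrite(f"pics/{n}0.png",manip.camera(n))
    i=manip.camera_info(n);print(n,i["camera_matrix"],i["R"],i["t"])
print(manip.read_state())
E
```

```text
top [[534.19200224   0.         284.52561184]
 [  0.         534.19200224 225.20138647]
 [  0.           0.           1.        ]] [[ 0.01992932 -0.99950912  0.02417295]
 [-0.98256291 -0.02405034 -0.18436839]
 [ 0.18485925 -0.02007711 -0.9825599 ]] [ -62.17104582  584.08699813 1099.44677161]
scene [[479.29409293   0.         284.81117517]
 [  0.         479.29409293 206.0055172 ]
 [  0.           0.           1.        ]] [[-0.67000259  0.74227675 -0.01103391]
 [ 0.61859367  0.55002179 -0.56108636]
 [-0.41041247 -0.38275482 -0.82768372]] [ 406.26486472 -244.49322464 1073.00268006]
{'clock': 0.1, 'joints': array([ 1.11440049e+00,  3.00403008e-01,  1.52148588e+00, -1.77952333e-05,
        1.32068865e+00, -6.65951851e-02]), 'qd': array([ 0.00059994,  0.0002941 , -0.00199003,  0.00108544, -0.00125137,
        0.00168464]), 'effort': array([ 2.76615159e-03, -5.32648158e+01, -3.53280330e+01,  7.09831389e-02,
        2.35075923e-02, -1.03537241e-04]), 'eef_pos': array([208.90994908, 508.54250011, 204.96394809]), 'eef_rot': array([-3.14060880e+00, -4.83415289e-05,  2.75179639e+00]), 'wrist_force': array([ 0.05435178,  0.67948179, -0.25990118]), 'moment': array([ 0.03997367,  0.02107013, -0.01316245]), 'finger_force': 0.0, 'finger_gap': 93.91790306594943}
```

View pics/top0.png

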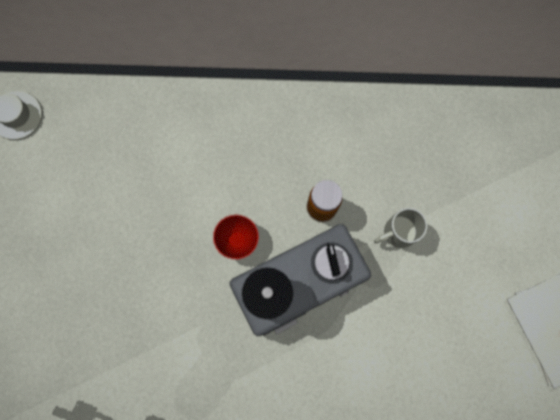

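View pics/scene0.png

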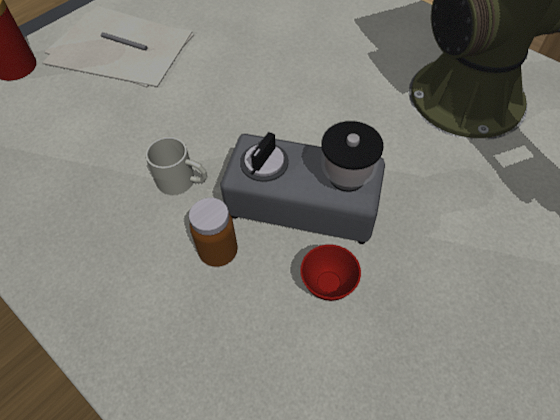

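The top view shows the grinder with its dial disc around (332,262) and the hopper at (268,293). The jar is at (325,200), the mug at (408,228) and the bowl at (236,237). In the scene view the dial is near (264,158).

```bash
cat > h.py <<'E'
from cell import manip
import numpy as np, cv2
def ray(n,px,z):
    i=manip.camera_info(n);K,R,t=(np.array(i[k]) for k in("camera_matrix","R","t"))
    c=-R.T@t; d=R.T@np.linalg.solve(K,[px[0],px[1],1.]); return c+d*(z-c[2])/d[2]
def proj(n,X):
    i=manip.camera_info(n);K,R,t=(np.array(i[k]) for k in("camera_matrix","R","t"))
    p=K@(R@np.array(X)+t); return p[:2]/p[2]
def crop(n,c,w,h,s,img=None):
    img=manip.camera(n) if img is None else img
    x,y=int(c[0]-w/2),int(c[1]-h/2)
    return cv2.resize(img[y:y+h,x:x+w],None,fx=s,fy=s,interpolation=cv2.INTER_CUBIC)
E
python3 - <<'E'
from h import *
a=crop("top",(332,262),60,60,9); b=crop("scene",(264,158),60,60,9)
s=cv2.resize(np.hstack([a,b]),(800,400)); cv2.imwrite("pics/c1.png",s)
E
```

```text
(no output)
```

View pics/c1.png

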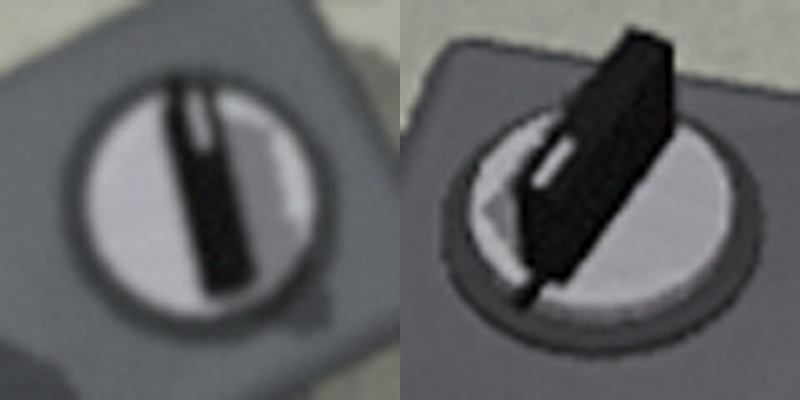

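The crop shows the disc centred at about top px (332.2,262) and scene px (264,158.5). The bar's nose, with the white mark, points up in the top image.

```bash
python3 - <<'E'
from h import *
np.set_printoptions(precision=1,suppress=True)
T=lambda x,y:(302+x/6.667-.4,232+y/6.667-.4)
S=lambda x,y:(234+(x-400)/6.667-.4,128+y/6.667-.4)
print("disc",ray("top",T(201,200),122),ray("scene",S(601,203),122))
m=ray("top",T(200,120),158);ms=ray("scene",S(552,162),158);f=ray("top",T(232,288),158)
e=ray("scene",S(655,37),158)
print("mark",m,ms,"far",f,e)
print("yaw",[np.degrees(np.arctan2(*(a-b)[1::-1])) for a,b in((m,f),(ms,e))])
print("hop",ray("top",(267.5,293),210), "jar",ray("top",(326,193),120),"mug",ray("top",(409,225),85))
E
```

```text
disc [ 500.5 -144.3  122. ] [ 500.  -142.8  122. ]
mark [ 519.7 -140.   158. ] [ 519.2 -138.8  158. ] far [ 470.7 -149.5  158. ] [ 472.3 -148.   158. ]
yaw [np.float64(10.962094260157864), np.float64(11.084328556459315)]
hop [429.8 -17.5 210. ] jar [ 642.8 -132.2  120. ] mug [ 586.6 -312.    85. ]
```

```bash

python3 -m inch '[{"gripper":1,"dx":0.0116,"dy":-0.026,"dz":0.017,"wz":1.3},{"gripper":1,"dx":0.0232,"dy":-0.052,"dz":0.034,"wz":2.7},{"gripper":1,"dx":0.0349,"dy":-0.078,"dz":0.051,"wz":4},{"gripper":1,"dx":0.0466,"dy":-0.104,"dz":0.068,"wz":5.4},{"gripper":1,"dx":0.0582,"dy":-0.1304,"dz":0.085,"wz":6.7}]' 
python3 -m inch '[{"gripper":1,"dx":0.0116,"dy":-0.026,"wz":1.3},{"gripper":1,"dx":0.0232,"dy":-0.052,"wz":2.7},{"gripper":1,"dx":0.0349,"dy":-0.078,"wz":4},{"gripper":1,"dx":0.0466,"dy":-0.104,"wz":5.4},{"gripper":1,"dx":0.0582,"dy":-0.1304,"wz":6.7}]' 
python3 -m inch '[{"gripper":1,"dx":0.0116,"dy":-0.026,"wz":1.3},{"gripper":1,"dx":0.0232,"dy":-0.052,"wz":2.7},{"gripper":1,"dx":0.0349,"dy":-0.078,"wz":4},{"gripper":1,"dx":0.0466,"dy":-0.104,"wz":5.4},{"gripper":1,"dx":0.0582,"dy":-0.1304,"wz":6.7}]' 
python3 -m inch '[{"gripper":1,"dx":0.0116,"dy":-0.026,"wz":1.3},{"gripper":1,"dx":0.0232,"dy":-0.052,"wz":2.7},{"gripper":1,"dx":0.0349,"dy":-0.078,"wz":4},{"gripper":1,"dx":0.0466,"dy":-0.104,"wz":5.4},{"gripper":1,"dx":0.0582,"dy":-0.1304,"wz":6.7}]'
```

```text
validation failed for argument at $[0]...
validation failed for argument at $[0]...
validation failed for argument at $[0]...
validation failed for argument at $[0]...
```

```bash

python3 -m inch '[{"gripper":1,"dx":0.0116,"dy":-0.026,"dz":0.017,"wx":0,"wy":0,"wz":1.3},{"gripper":1,"dx":0.0232,"dy":-0.052,"dz":0.034,"wx":0,"wy":0,"wz":2.7},{"gripper":1,"dx":0.0349,"dy":-0.078,"dz":0.051,"wx":0,"wy":0,"wz":4},{"gripper":1,"dx":0.0466,"dy":-0.104,"dz":0.068,"wx":0,"wy":0,"wz":5.4},{"gripper":1,"dx":0.0582,"dy":-0.1304,"dz":0.085,"wx":0,"wy":0,"wz":6.7}]' 20
```

```text
clock: 0.62
eef_pos: [267.4, 377.0, 291.1]
eef_rot: [-3.141, -0.0, 2.87]
wrist_force: [0.2, 0.0, 0.6]
finger_gap: 93.8
finger_force: 0.0
```

```bash

python3 -m inch '[{"gripper":1,"dx":0.0116,"dy":-0.026,"dz":0,"wx":0,"wy":0,"wz":1.3},{"gripper":1,"dx":0.0232,"dy":-0.052,"dz":0,"wx":0,"wy":0,"wz":2.7},{"gripper":1,"dx":0.0349,"dy":-0.078,"dz":0,"wx":0,"wy":0,"wz":4},{"gripper":1,"dx":0.0466,"dy":-0.104,"dz":0,"wx":0,"wy":0,"wz":5.4},{"gripper":1,"dx":0.0582,"dy":-0.1304,"dz":0,"wx":0,"wy":0,"wz":6.7}]'
python3 -m inch '[{"gripper":1,"dx":0.0116,"dy":-0.026,"dz":0,"wx":0,"wy":0,"wz":1.3},{"gripper":1,"dx":0.0232,"dy":-0.052,"dz":0,"wx":0,"wy":0,"wz":2.7},{"gripper":1,"dx":0.0349,"dy":-0.078,"dz":0,"wx":0,"wy":0,"wz":4},{"gripper":1,"dx":0.0466,"dy":-0.104,"dz":0,"wx":0,"wy":0,"wz":5.4},{"gripper":1,"dx":0.0582,"dy":-0.1304,"dz":0,"wx":0,"wy":0,"wz":6.7}]'
python3 -m inch '[{"gripper":0.8,"dx":0.0116,"dy":-0.026,"dz":0,"wx":0,"wy":0,"wz":1.3},{"gripper":0.6,"dx":0.0232,"dy":-0.052,"dz":0,"wx":0,"wy":0,"wz":2.7},{"gripper":0.5,"dx":0.0349,"dy":-0.078,"dz":0,"wx":0,"wy":0,"wz":4},{"gripper":0.5,"dx":0.0466,"dy":-0.104,"dz":0,"wx":0,"wy":0,"wz":5.4},{"gripper":0.5,"dx":0.0582,"dy":-0.1304,"dz":0,"wx":0,"wy":0,"wz":6.7}]'
python3 -m inch '[{"gripper":0.5,"dx":0.0116,"dy":-0.026,"dz":0,"wx":0,"wy":0,"wz":1.3},{"gripper":0.5,"dx":0.0232,"dy":-0.052,"dz":0,"wx":0,"wy":0,"wz":2.7},{"gripper":0.5,"dx":0.0349,"dy":-0.078,"dz":0,"wx":0,"wy":0,"wz":4},{"gripper":0.5,"dx":0.0466,"dy":-0.104,"dz":0,"wx":0,"wy":0,"wz":5.4},{"gripper":0.5,"dx":0.0582,"dy":-0.1304,"dz":0,"wx":0,"wy":0,"wz":6.7}]'
python3 - <<'E'
from h import *
s=manip.read_state();print(s)
a=crop("top",(332,250),133,200,3); b=crop("scene",(270,140),133,200,3)
cv2.imwrite("pics/c2.png",np.hstack([a,b]))
E
```

```text
clock: 1.03
eef_pos: [325.6, 246.6, 290.5]
eef_rot: [3.141, 0.0, 2.987]
wrist_force: [0.3, -0.2, -0.6]
finger_gap: 93.8
finger_force: 0.0
clock: 1.45
eef_pos: [383.8, 116.2, 290.5]
eef_rot: [3.142, 0.0, 3.104]
wrist_force: [0.3, 0.7, 0.6]
finger_gap: 94.3
finger_force: 0.0
clock: 1.87
eef_pos: [442.1, -14.3, 290.4]
eef_rot: [3.142, 0.0, -3.063]
wrist_force: [0.0, 0.6, 0.6]
finger_gap: 64.2
finger_force: 0.0
clock: 2.28
eef_pos: [500.3, -144.7, 290.3]
eef_rot: [3.141, -0.0, -2.946]
wrist_force: [0.3, -0.3, 0.3]
finger_gap: 46.9
finger_force: 0.0
{'clock': 2.2833, 'joints': array([-3.51796656e-01,  1.82380104e-01,  1.47050130e+00,  1.72659624e-05,
        1.48891297e+00, -2.11863680e+00]), 'qd': array([-4.94844039e-01,  5.05571030e-01, -5.87579017e-01,  2.87145077e-04,
        7.69293653e-02, -7.60290631e-01]), 'effort': array([  2.73203976, -52.05407023, -33.00748944,  -0.12665493,
        -0.10464977,   1.51786778]), 'eef_pos': array([ 500.31790387, -144.65687058,  290.2754429 ]), 'eef_rot': array([ 3.14147290e+00, -1.63232595e-04, -2.94555024e+00]), 'wrist_force': array([ 0.34595089, -0.2605747 ,  0.34469357]), 'moment': array([ 0.11013986, -0.02111447, -0.01389632]), 'finger_force': 0.0, 'finger_gap': 46.87919602178294}
```

View pics/c2.png

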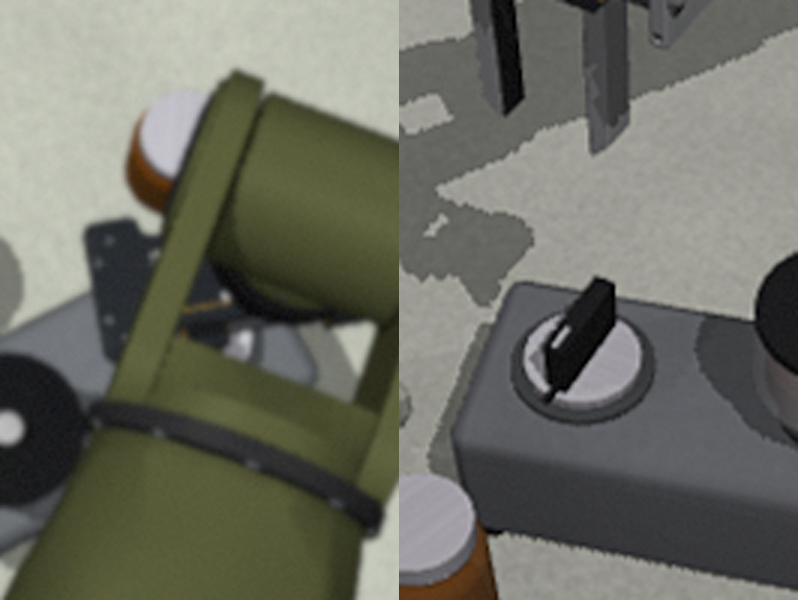

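The scene view shows the fingers straddling above the dial, with the bar untouched at about (575,335) in the crop. The arm hides the dial in the top view. Next I descend.

```bash

python3 -m inch '[{"gripper":0.5,"dx":0,"dy":0,"dz":-0.02,"wx":0,"wy":0,"wz":0},{"gripper":0.5,"dx":0,"dy":0,"dz":-0.045,"wx":0,"wy":0,"wz":0},{"gripper":0.5,"dx":0,"dy":0,"dz":-0.07,"wx":0,"wy":0,"wz":0},{"gripper":0.5,"dx":0,"dy":0,"dz":-0.09,"wx":0,"wy":0,"wz":0},{"gripper":0.5,"dx":0,"dy":0,"dz":-0.1,"wx":0,"wy":0,"wz":0}]'
python3 -m inch '[{"gripper":0.5,"dx":0,"dy":0,"dz":-0.015,"wx":0,"wy":0,"wz":0},{"gripper":0.5,"dx":0,"dy":0,"dz":-0.03,"wx":0,"wy":0,"wz":0},{"gripper":0.5,"dx":0,"dy":0,"dz":-0.045,"wx":0,"wy":0,"wz":0},{"gripper":0.5,"dx":0,"dy":0,"dz":-0.055,"wx":0,"wy":0,"wz":0},{"gripper":0.5,"dx":0,"dy":0,"dz":-0.062,"wx":0,"wy":0,"wz":0}]'
python3 - <<'E'
from h import *
s=manip.read_state();print(s["eef_pos"],np.degrees(s["eef_rot"]),s["moment"],s["wrist_force"])
b=crop("scene",(264,150),133,130,4.5)
cv2.imwrite("pics/c3.png",b)
E
```

```text
clock: 2.8
eef_pos: [499.0, -142.5, 188.0]
eef_rot: [3.14, -0.003, -2.947]
wrist_force: [-0.1, 0.6, 0.2]
finger_gap: 47.1
finger_force: 0.0
clock: 3.22
eef_pos: [499.9, -143.0, 127.9]
eef_rot: [3.141, -0.0, -2.947]
wrist_force: [0.3, 0.2, 1.3]
finger_gap: 47.2
finger_force: 0.0
[ 499.89267739 -142.99389604  127.87875517] [ 1.79985201e+02 -2.19113009e-02 -1.68828541e+02] [0.08432468 0.02761252 0.01414647] [0.32704858 0.23928133 1.31934204]
```

View pics/c3.png

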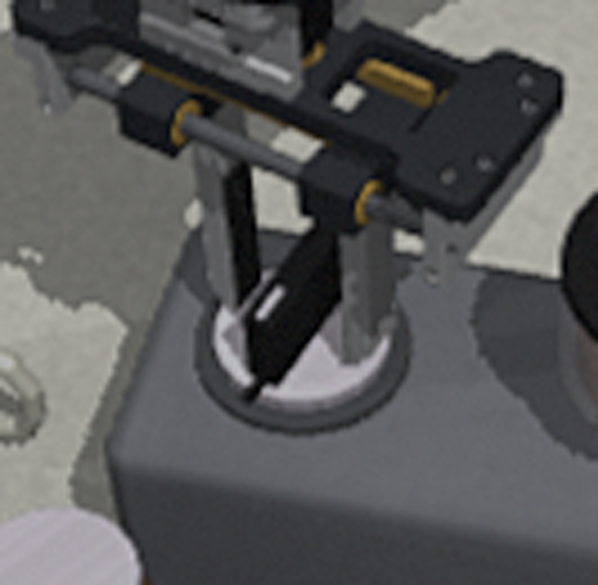

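The fingers straddle the bar evenly, with the bar at about (290,310) in the crop. Closing gently.

```bash

python3 -m inch '[{"gripper":0.35,"dx":0,"dy":0,"dz":0,"wx":0,"wy":0,"wz":0},{"gripper":0.25,"dx":0,"dy":0,"dz":0,"wx":0,"wy":0,"wz":0},{"gripper":0.2,"dx":0,"dy":0,"dz":0,"wx":0,"wy":0,"wz":0},{"gripper":0.15,"dx":0,"dy":0,"dz":0,"wx":0,"wy":0,"wz":0},{"gripper":0.1,"dx":0,"dy":0,"dz":0,"wx":0,"wy":0,"wz":0}]' 20
python3 -m inch '[{"gripper":0.05,"dx":0,"dy":0,"dz":0,"wx":0,"wy":0,"wz":0},{"gripper":0,"dx":0,"dy":0,"dz":0,"wx":0,"wy":0,"wz":0},{"gripper":0,"dx":0,"dy":0,"dz":0,"wx":0,"wy":0,"wz":0},{"gripper":0,"dx":0,"dy":0,"dz":0,"wx":0,"wy":0,"wz":0},{"gripper":0,"dx":0,"dy":0,"dz":0,"wx":0,"wy":0,"wz":0}]' 20
cat > st.py <<'E'
from h import *
np.set_printoptions(precision=3,suppress=True)
s=manip.read_state();print("yaw %.2f"%np.degrees(s["eef_rot"][2]),s["moment"],s["wrist_force"],s["finger_gap"],s["joints"][5],s["effort"][5],s["eef_pos"],s["clock"])
E
python3 st.py
```

```text
clock: 3.68
eef_pos: [500.2, -143.3, 128.9]
eef_rot: [-3.141, 0.001, -2.947]
wrist_force: [-0.6, -0.0, 1.6]
finger_gap: 17.1
finger_force: 0.0
clock: 4.1
eef_pos: [500.2, -143.5, 128.8]
eef_rot: [-3.141, 0.001, -2.947]
wrist_force: [-1.0, -3.1, 5.6]
finger_gap: 14.4
finger_force: 19.8
yaw -168.84 [-0.521  0.098  0.036] [-0.97  -3.106  5.569] 14.38388239547112 -2.1151764778918793 0.06598321488127112 [ 500.205 -143.502  128.812] 4.1
```

```bash

python3 -m inch '[{"gripper":0,"dx":0,"dy":0,"dz":0,"wx":0,"wy":0,"wz":-5},{"gripper":0,"dx":0,"dy":0,"dz":0,"wx":0,"wy":0,"wz":-10},{"gripper":0,"dx":0,"dy":0,"dz":0,"wx":0,"wy":0,"wz":-15},{"gripper":0,"dx":0,"dy":0,"dz":0,"wx":0,"wy":0,"wz":-20},{"gripper":0,"dx":0,"dy":0,"dz":0,"wx":0,"wy":0,"wz":-23}]'; python3 st.py
python3 -m inch '[{"gripper":0,"dx":0,"dy":0,"dz":0,"wx":0,"wy":0,"wz":-4},{"gripper":0,"dx":0,"dy":0,"dz":0,"wx":0,"wy":0,"wz":-8},{"gripper":0,"dx":0,"dy":0,"dz":0,"wx":0,"wy":0,"wz":-12},{"gripper":0,"dx":0,"dy":0,"dz":0,"wx":0,"wy":0,"wz":-16},{"gripper":0,"dx":0,"dy":0,"dz":0,"wx":0,"wy":0,"wz":-18}]';python3 st.py
```

```text
clock: 4.52
eef_pos: [500.1, -143.4, 128.8]
eef_rot: [-3.141, 0.001, 2.93]
wrist_force: [-1.2, -2.3, 6.7]
finger_gap: 13.8
finger_force: 19.9
yaw 167.89 [-0.392  0.21   0.058] [-1.249 -2.277  6.672] 13.812545851631084 -1.7089024314867522 -0.4695912078022957 [ 500.114 -143.385  128.813] 4.5167
clock: 4.93
eef_pos: [500.1, -143.3, 128.8]
eef_rot: [3.142, 0.0, 2.617]
wrist_force: [-0.9, -0.8, 5.6]
finger_gap: 13.6
finger_force: 19.9
yaw 149.94 [-0.281  0.194  0.039] [-0.909 -0.79   5.581] 13.551278479016199 -1.395571664089029 -0.06592981517314911 [ 500.129 -143.322  128.798] 4.9333
```

```bash

python3 -m inch '[{"gripper":0,"dx":0,"dy":0,"dz":0,"wx":0,"wy":0,"wz":-4},{"gripper":0,"dx":0,"dy":0,"dz":0,"wx":0,"wy":0,"wz":-8},{"gripper":0,"dx":0,"dy":0,"dz":0,"wx":0,"wy":0,"wz":-12},{"gripper":0,"dx":0,"dy":0,"dz":0,"wx":0,"wy":0,"wz":-16},{"gripper":0,"dx":0,"dy":0,"dz":0,"wx":0,"wy":0,"wz":-18}]';python3 st.py
```

```text
clock: 5.35
eef_pos: [500.2, -143.2, 128.8]
eef_rot: [3.141, 0.0, 2.303]
wrist_force: [-0.6, -0.7, 4.6]
finger_gap: 13.9
finger_force: 19.9
yaw 131.94 [-0.188  0.093  0.08 ] [-0.576 -0.691  4.561] 13.94551086955585 -1.081444441109525 -0.06499066483229399 [ 500.189 -143.216  128.781] 5.35
```

```bash

python3 -m inch '[{"gripper":0,"dx":0,"dy":0,"dz":0,"wx":0,"wy":0,"wz":-4},{"gripper":0,"dx":0,"dy":0,"dz":0,"wx":0,"wy":0,"wz":-8},{"gripper":0,"dx":0,"dy":0,"dz":0,"wx":0,"wy":0,"wz":-12},{"gripper":0,"dx":0,"dy":0,"dz":0,"wx":0,"wy":0,"wz":-16},{"gripper":0,"dx":0,"dy":0,"dz":0,"wx":0,"wy":0,"wz":-18}]';python3 st.py
```

```text
clock: 5.77
eef_pos: [500.3, -143.2, 128.8]
eef_rot: [3.141, 0.0, 1.989]
wrist_force: [1.3, -0.9, 5.6]
finger_gap: 13.7
finger_force: 19.9
yaw 113.94 [-0.112 -0.057  0.049] [ 1.255 -0.88   5.55 ] 13.73221782365325 -0.767270283163981 -0.06405391730368137 [ 500.262 -143.162  128.784] 5.7667
```

Four clicks so far with no stop. I continue one click per call and look at the torque each time.

```bash

python3 -m inch '[{"gripper":0,"dx":0,"dy":0,"dz":0,"wx":0,"wy":0,"wz":-4},{"gripper":0,"dx":0,"dy":0,"dz":0,"wx":0,"wy":0,"wz":-8},{"gripper":0,"dx":0,"dy":0,"dz":0,"wx":0,"wy":0,"wz":-12},{"gripper":0,"dx":0,"dy":0,"dz":0,"wx":0,"wy":0,"wz":-16},{"gripper":0,"dx":0,"dy":0,"dz":0,"wx":0,"wy":0,"wz":-18}]';python3 st.py
```

```text
clock: 6.18
eef_pos: [500.4, -143.1, 128.8]
eef_rot: [3.141, 0.0, 1.674]
wrist_force: [0.6, 0.1, 5.1]
finger_gap: 13.9
finger_force: 19.9
yaw 95.94 [-0.112 -0.199  0.031] [0.61  0.106 5.066] 13.880867798926001 -0.45310203357566087 -0.0644398620352149 [ 500.367 -143.136  128.802] 6.1833
```

```bash

python3 -m inch '[{"gripper":0,"dx":0,"dy":0,"dz":0,"wx":0,"wy":0,"wz":-4},{"gripper":0,"dx":0,"dy":0,"dz":0,"wx":0,"wy":0,"wz":-8},{"gripper":0,"dx":0,"dy":0,"dz":0,"wx":0,"wy":0,"wz":-12},{"gripper":0,"dx":0,"dy":0,"dz":0,"wx":0,"wy":0,"wz":-16},{"gripper":0,"dx":0,"dy":0,"dz":0,"wx":0,"wy":0,"wz":-18}]';python3 st.py
```

```text
clock: 6.6
eef_pos: [500.5, -143.1, 128.8]
eef_rot: [3.14, -0.0, 1.36]
wrist_force: [2.8, -0.2, 5.1]
finger_gap: 14.1
finger_force: 19.9
yaw 77.94 [-0.117 -0.282  0.015] [ 2.75  -0.158  5.116] 14.126957192364408 -0.13897871308426832 -0.06292469333857298 [ 500.489 -143.135  128.811] 6.6
```

```bash

python3 -m inch '[{"gripper":0,"dx":0,"dy":0,"dz":0,"wx":0,"wy":0,"wz":-4},{"gripper":0,"dx":0,"dy":0,"dz":0,"wx":0,"wy":0,"wz":-8},{"gripper":0,"dx":0,"dy":0,"dz":0,"wx":0,"wy":0,"wz":-12},{"gripper":0,"dx":0,"dy":0,"dz":0,"wx":0,"wy":0,"wz":-16},{"gripper":0,"dx":0,"dy":0,"dz":0,"wx":0,"wy":0,"wz":-18}]';python3 st.py
```

```text
clock: 7.02
eef_pos: [500.6, -143.2, 128.8]
eef_rot: [3.14, -0.001, 1.046]
wrist_force: [2.3, -0.6, 4.1]
finger_gap: 14.5
finger_force: 20.3
yaw 59.96 [-0.164 -0.405  0.379] [ 2.264 -0.629  4.082] 14.496816399354064 0.17497190513512476 0.2751249074935913 [ 500.555 -143.168  128.8  ] 7.0167
```

The torque jumped to 0.38 N m, which fits a stop 7 clicks from the start: 5.2° past that detent × 4 N m/rad gives 0.36. Now back 5.2° + 4×18°.

```bash

python3 -m inch '[{"gripper":0,"dx":0,"dy":0,"dz":0,"wx":0,"wy":0,"wz":5.2},{"gripper":0,"dx":0,"dy":0,"dz":0,"wx":0,"wy":0,"wz":10},{"gripper":0,"dx":0,"dy":0,"dz":0,"wx":0,"wy":0,"wz":15},{"gripper":0,"dx":0,"dy":0,"dz":0,"wx":0,"wy":0,"wz":20},{"gripper":0,"dx":0,"dy":0,"dz":0,"wx":0,"wy":0,"wz":23.2}]';python3 st.py
for i in 1 2; do python3 -m inch '[{"gripper":0,"dx":0,"dy":0,"dz":0,"wx":0,"wy":0,"wz":4},{"gripper":0,"dx":0,"dy":0,"dz":0,"wx":0,"wy":0,"wz":8},{"gripper":0,"dx":0,"dy":0,"dz":0,"wx":0,"wy":0,"wz":12},{"gripper":0,"dx":0,"dy":0,"dz":0,"wx":0,"wy":0,"wz":16},{"gripper":0,"dx":0,"dy":0,"dz":0,"wx":0,"wy":0,"wz":18}]';python3 st.py;done
```

```text
clock: 7.43
eef_pos: [500.4, -143.1, 128.8]
eef_rot: [3.14, -0.0, 1.46]
wrist_force: [1.4, 0.7, 4.5]
finger_gap: 13.8
finger_force: 19.9
yaw 83.64 [-0.081 -0.249  0.077] [1.367 0.688 4.542] 13.765953281079323 -0.23847255578676754 0.7815713435411453 [ 500.45  -143.147  128.809] 7.4333
clock: 7.85
eef_pos: [500.3, -143.1, 128.8]
eef_rot: [3.141, 0.0, 1.773]
wrist_force: [0.9, -0.0, 4.9]
finger_gap: 14.2
finger_force: 19.9
yaw 101.60 [-0.07  -0.139  0.063] [ 0.918 -0.03   4.908] 14.150327696730171 -0.551899707125475 0.17921119462698698 [ 500.341 -143.142  128.813] 7.85
clock: 8.27
eef_pos: [500.2, -143.2, 128.8]
eef_rot: [3.141, 0.0, 2.087]
wrist_force: [-0.5, -0.9, 5.4]
finger_gap: 13.8
finger_force: 19.9
yaw 119.60 [-0.166 -0.007  0.059] [-0.506 -0.861  5.433] 13.755310419721688 -0.8660396187050964 0.17815939150750637 [ 500.247 -143.186  128.792] 8.2667
```

```bash

python3 -m inch '[{"gripper":0,"dx":0,"dy":0,"dz":0,"wx":0,"wy":0,"wz":4},{"gripper":0,"dx":0,"dy":0,"dz":0,"wx":0,"wy":0,"wz":8},{"gripper":0,"dx":0,"dy":0,"dz":0,"wx":0,"wy":0,"wz":12},{"gripper":0,"dx":0,"dy":0,"dz":0,"wx":0,"wy":0,"wz":16},{"gripper":0,"dx":0,"dy":0,"dz":0,"wx":0,"wy":0,"wz":18}]'
python3 -m inch '[{"gripper":0,"dx":0,"dy":0,"dz":0,"wx":0,"wy":0,"wz":0},{"gripper":0,"dx":0,"dy":0,"dz":0,"wx":0,"wy":0,"wz":0},{"gripper":0,"dx":0,"dy":0,"dz":0,"wx":0,"wy":0,"wz":0},{"gripper":0,"dx":0,"dy":0,"dz":0,"wx":0,"wy":0,"wz":0},{"gripper":0,"dx":0,"dy":0,"dz":0,"wx":0,"wy":0,"wz":0}]'; python3 st.py
python3 -m inch '[{"gripper":0.2,"dx":0,"dy":0,"dz":0,"wx":0,"wy":0,"wz":0},{"gripper":0.3,"dx":0,"dy":0,"dz":0,"wx":0,"wy":0,"wz":0},{"gripper":0.4,"dx":0,"dy":0,"dz":0,"wx":0,"wy":0,"wz":0},{"gripper":0.4,"dx":0,"dy":0,"dz":0,"wx":0,"wy":0,"wz":0},{"gripper":0.4,"dx":0,"dy":0,"dz":0,"wx":0,"wy":0,"wz":0}]'; python3 st.py
```

```text
clock: 8.68
eef_pos: [500.2, -143.2, 128.8]
eef_rot: [3.141, 0.0, 2.402]
wrist_force: [-0.5, -0.9, 5.4]
finger_gap: 14.1
finger_force: 19.9
clock: 9.1
eef_pos: [500.2, -143.2, 128.8]
eef_rot: [3.141, 0.0, 2.398]
wrist_force: [-0.4, -0.6, 6.8]
finger_gap: 14.2
finger_force: 19.9
yaw 137.37 [-0.267  0.122  0.072] [-0.436 -0.568  6.777] 14.173838375997924 -1.176222439094115 0.08538572816178203 [ 500.177 -143.238  128.794] 9.1
clock: 9.52
eef_pos: [499.9, -143.2, 128.3]
eef_rot: [-3.142, -0.0, 2.398]
wrist_force: [-0.3, 0.4, 0.3]
finger_gap: 37.0
finger_force: 0.0
yaw 137.37 [-0.047  0.01   0.033] [-0.277  0.365  0.263] 37.03824780267303 -1.1762040588424592 0.0003871749504469335 [ 499.909 -143.166  128.279] 9.5167
```

```bash

python3 -m inch '[{"gripper":0.4,"dx":0,"dy":0,"dz":0.01,"wx":0,"wy":0,"wz":0},{"gripper":0.4,"dx":0,"dy":0,"dz":0.03,"wx":0,"wy":0,"wz":0},{"gripper":0.4,"dx":0,"dy":0,"dz":0.06,"wx":0,"wy":0,"wz":0},{"gripper":0.4,"dx":0,"dy":0,"dz":0.095,"wx":0,"wy":0,"wz":0},{"gripper":0.4,"dx":0,"dy":0,"dz":0.13,"wx":0,"wy":0,"wz":0}]'
for i in 1 2; do python3 -m inch '[{"gripper":0.4,"dx":-0.01,"dy":0.03,"dz":0.01,"wx":0,"wy":0,"wz":0},{"gripper":0.4,"dx":-0.02,"dy":0.06,"dz":0.02,"wx":0,"wy":0,"wz":0},{"gripper":0.4,"dx":-0.03,"dy":0.09,"dz":0.02,"wx":0,"wy":0,"wz":0},{"gripper":0.4,"dx":-0.04,"dy":0.12,"dz":0.02,"wx":0,"wy":0,"wz":0},{"gripper":0.4,"dx":-0.05,"dy":0.15,"dz":0.02,"wx":0,"wy":0,"wz":0}]'; done
python3 - <<'E'
from h import *
a=crop("top",(332,262),60,60,9); b=crop("scene",(264,158),60,60,9)
cv2.imwrite("pics/c4.png",cv2.resize(np.hstack([a,b]),(800,400)))
E
```

```text
clock: 9.93
eef_pos: [499.6, -143.1, 260.6]
eef_rot: [-3.142, -0.0, 2.398]
wrist_force: [-1.2, -0.7, 1.1]
finger_gap: 37.6
finger_force: 0.0
clock: 10.35
eef_pos: [449.2, 8.0, 279.4]
eef_rot: [3.141, 0.001, 2.397]
wrist_force: [0.1, -0.2, 0.1]
finger_gap: 37.6
finger_force: 0.0
clock: 10.77
eef_pos: [399.1, 158.0, 299.5]
eef_rot: [3.141, 0.001, 2.397]
wrist_force: [0.3, -0.6, 0.4]
finger_gap: 37.5
finger_force: 0.0
```

View pics/c4.png

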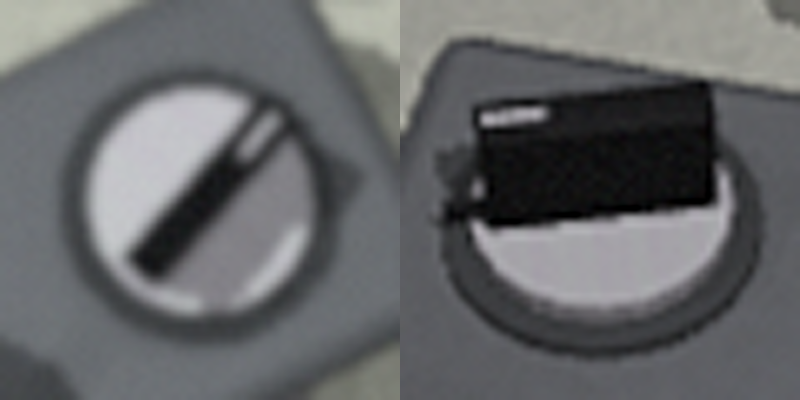

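The bar now points up and to the right in the top view. The mark is at (258,135) and the far end at (148,263) in the crop. I check that the angle is 11°−54° = −43°.

```bash
python3 - <<'E'
from h import *
T=lambda x,y:(302+x/6.667-.4,232+y/6.667-.4)
S=lambda x,y:(234+(x-400)/6.667-.4,128+y/6.667-.4)
for a,b in((ray("top",T(258,135),158),ray("top",T(148,263),158)),(ray("scene",S(515,115),158),ray("scene",S(712,103),158))):
    print(np.degrees(np.arctan2(*(a-b)[1::-1])))
manip.sign_off()
E
```

```text
-39.93834328730732
-43.86839424650317
the job is handed in; nothing more can be done
```

The dial came up against its stop 7 clicks clockwise, at about 0.38 N m and so not forced. I turned it back four clicks and released it. The cameras put the bar at −40° and −44° against the expected −43°. The job is handed in, and the arm never went near the mug, jar or bowl.

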